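# Slide the specimen tray onto the marked rails of the rack

## Task

Pick up the aluminium specimen tray by its blue handle and slide it, handle outwards, onto the rail pair with the green flags in the rack. Push it gently against the sprung buffer at the back until the red catch springs up behind the sheet and holds it, then let go. Keep the tray level, feel the force so as not to ram it against the rails or drive the buffer to its hard end, and leave everything else where it is.

Things in the scene. Friction and masses are not known exactly. Their poses are not given: they have to be found in the camera images.
- tray_grip (a point): Centre of the tray's upright blue handle block, 30 mm (x) by 14 mm (y, pinch across this) by 38 mm tall, 26 mm above the tray's underside, 137 mm behind (-x) the sheet's centre; joined by two flat arms at y = +-24 mm, a 38 mm gap between. Tray axes: x from handle to leading edge, z up. Tray 0.2 to 0.33 kg, centre of mass about 80 mm ahead. Starts flat on the table, right of the rack
- tray_mid (a point): Centre of the tray's aluminium sheet, half-way through its thickness; sheet 130 mm (x) by 150 mm (y) by 4 mm, with white compartments and mineral chips up to 14 mm high in the middle; axes as tray_grip
- tray_nose (a point): Middle of the sheet's leading edge (65 mm ahead of tray_mid), half-way through the thickness
- rack: Open aluminium rack standing on the table, 170 x 210 x 248 mm, four posts, three pairs of rails one above another; origin under its centre, x points in from its open front (robot side) to its back; no cross bar over the front
- rails: Marked rail pair: bright steel, a green flag sticking out sideways on each side of the rack; ledges 95 to 155 mm above the table. Origin midway between the rails at the ledges' upper face, on which the sheet's underside slides; x points in, z up. From x = -65 mm inwards an upper lip leaves a slot 9 mm high for the 4 mm sheet; side walls 155 mm apart for the 150 mm sheet
- rails_mouth (a point): Front end of the marked rails' ledges: x = -100 mm in the rails' frame, midway, level with the ledges' upper face. From here to x = -65 mm the mouth is flared a few mm upwards and sideways to guide the sheet in; it may be slid in lightly touching ledges and walls
- catch_nominal (a point): Where the catch stands if its bar is clamped midway: x = -62 mm in the rails' frame, 5 mm above the ledges. At the bar's back is a black damped buffer: 2 N at first touch, then 1 N per mm, hard end after 9 mm. The bar is clamped anywhere within +-8 mm along x (not measured): the sheet meets the buffer with tray_mid at x = -1 mm +-8 mm. Keep all forces on the tray from the rails under 22 N
- rails_up: Unmarked dark rail pair above the marked one (40 to 50 mm higher), empty; axes and origin as rails
- rails_low: Unmarked dark rail pair below the marked one (40 to 50 mm lower), holding a bare yellow sheet; axes and origin as rails
- catch (a joint): How far the red sprung catch (middle of the rails, front) is pressed down, m: 0 when up, 5 mm above the ledges; about 0.005 while the sheet lies over it (1 to 2 N spring). It springs up behind the sheet's rear edge when the buffer has been pressed 4 mm (about 6 N, plus sliding friction); 5 mm further the buffer is at its hard end. Once caught, the buffer holds the sheet against the catch
- spare_sheet: bare yellow sheet 130 x 150 x 4 mm parked in the dark rail pair below the marked one; leave it
- reagent: amber bottle 110 mm tall, bystander
- dish: white dish, 90 mm wide, bystander
- slide_box: wooden slide box 80 x 60 x 32 mm, bystander
- rock: reddish rock sample, 72 mm wide, 42 mm tall, bystander
- brush: brush 160 mm long, bystander
- notebook: blue notebook 100 x 70 x 12 mm, bystander

How it is judged:
By the outcome, as a careful person would: the job done as asked, in the order asked, and still so for the second after the job is handed in, with the robot touching nothing.
It also fails if it takes over 72 s, if anything falls off the work surface, if the arm or the gripper's body presses on something with over 40 N, if the wrist force passes 120 N, or if a joint passes its speed limit or range.

## Robot

A 7-joint arm with a two-finger parallel gripper is mounted at the origin on the work surface. World frame = base frame: x ahead of the robot, y to its left, z up, the work surface at z = 0. Lengths are in m, angles in rad, forces in N, time in s.
With the tool pointing down it reaches from about 0.4 to 0.875 m from the base axis. Payload 6.5 kg.
Tool frame: the origin (TCP) lies on the centre line of the jaws, within the pads' length; the fingertips stand arm.tip_extent ahead of it and the grasp point (between the pads) lies 8 mm behind it (arm.tip_extent is the distance from the TCP to the fingertips, in m); z points along the fingers, y is the direction in which the jaws open and shut (so a half turn about z gives the same grasp; the last joint's range is limited). The gripper opens to 85 mm and grips with 20 to 120 N. Pads are 22 mm wide; open, the fingers measure 114 mm over their backs; the gripper's body (76 mm by 85 mm) begins 54 mm behind the grasp point. The pads swing forward as they close: fully open they stand 13 mm farther back than shut.
Start: joints at [-1.225, 0.536, -0.004, 1.538, 0.003, 1.067, -0.071], TCP at [0.26, 0.596, 0.242] pointing down, gripper open.
Joint ranges: [-2.7, 2.7], [-0.37, 2.16], [-1.27, 1.26], [0.24, 2.4], [-1.31, 4.45], [0.19, 1.91], [-2.76, 2.76]. Speed limits (rad/s): [2.39, 2.39, 3.14, 3.14, 3.14, 3.14, 3.14].

## Interface

Orientations are given as a rotation vector (axis times angle).
In Python, from plant import arm gives the robot as it stands.
- The arm moves only by the tool servo_tool, never from a script. Its argument "moves" is a list of rows, each a list of 7 numbers: the shift along the tool's x, y, z in mm, then the turn, a rotation vector about the tool's x, y, z in rad, then the closure, from -1 (fully open) to 1 (shut). In form: [[dx, dy, dz, wx, wy, wz, claw], ...]. A call has 1 to 12 rows; each row shifts and turns the pose as measured when the row begins, along the tool's axes as they then stand; what a row does not reach is not made up. A row lasts 1/10 s, in which the tool goes at most 50 mm and 8.59 degrees, less where a joint would pass 70% of its speed; a pose out of reach is approached as far as the arm can. A call is refused whole if a number of a shift passes 50 or a number of a turn 0.15, either way. A call with a gripper value outside its range is refused whole. The fingers move at their own pace and stop on an object; "newtons" is the grip in N (left out, the last holds). Time passes only in rows, so rows that do not move let the fingers close. It gives the time, the measured TCP pose, the force and the opening at its end, in the units of the state.
- arm.sense(): the state, without advancing time (a new reading comes with each control period).
- arm.get_image(name): name is "scene" or "top"; returns the picture (420x560x3 uint8, blue, green, red); there is no depth.
- arm.camera_model(name): a dict with "fx", "fy", "cx", "cy" (pixels), "R" (3x3) and "t" (3): a world point X has camera coordinates R X + t. Camera axes: x right, y down, z forward; pixel columns grow to the right and rows downward; lengths in m; the calibration is good to about 2 mm. A picture is of the moment at which its call begins. camera_model takes no time and is no camera call.
- arm.job_done(): hands the job in, once; it reports no verdict.
The state is a dict: "clock": time; "q": joint angles; "dq": joint speeds; "joint_efforts": joint torques, N m; "tcp_pos": TCP position; "tool_rot": TCP orientation; "ft_force": force on the tool from outside, world axes, zero at the start; "ft_torque": the same for the moment, N m; "finger_gap": finger opening in m.
Only numpy, scipy, OpenCV 4.12 (cv2) and the standard library are available. Lean on these libraries where they do the work, as an engineer would, in place of code of your own. Each camera call takes 0.05 s, during which the arm holds its last target. There are 200 camera calls.

## Working session

There is one attempt and no reset: what is moved stays moved. The work goes in short steps, Python scripts to look and compute and a tool call to move; the robot and the scene stay as the last step left them, time stands still between calls to the robot, and variables do not carry over. Pictures are saved under pics/ and viewed, on a budget of 10 in all, crops included, one or two more only if the job needs it, and the job is handed in when it is done.

Besides the shell and the picture viewer there is one more tool, called as name(argument=value, ...), one argument or row to a line, values as JSON. servo_tool: Moves the arm, as the interface text tells. Its arguments: {"type":"object","properties":{"moves":{"type":"array","items":{"type":"array","items":{"type":"number"}}},"newtons":{"type":"number"}},"required":["moves"]}

```bash
mkdir -p pics; ls; python3 - <<'E'
from plant import arm
import cv2,numpy as np
for n in("scene","top"):
    cv2.imwrite(f"pics/{n}0.png",arm.get_image(n)); m=arm.camera_model(n); print(n,m)
print(arm.sense(),arm.tip_extent)
E
```

```text
pics
scene {'fx': 505.8119761101637, 'fy': 505.8119761101637, 'cx': 281.3120402957578, 'cy': 214.17304889751716, 'R': array([[ 0.88130702,  0.4725186 ,  0.00490944],
       [ 0.30897732, -0.56835885, -0.76256228],
       [-0.35753454,  0.6735684 , -0.64689617]]), 't': array([-0.54730249, -0.0993859 ,  1.64091259])}
top {'fx': 382.5472379485231, 'fy': 382.5472379485231, 'cx': 280.6419544265304, 'cy': 213.4573860815398, 'R': array([[-0.00342112, -0.99982879,  0.01818503],
       [-0.99681031,  0.00195968, -0.07978322],
       [ 0.07973393, -0.01839998, -0.99664635]]), 't': array([-0.03072921,  0.6227185 ,  1.35257796])}
{'clock': 0.1, 'q': array([-1.22521586,  0.53709687, -0.00445021,  1.5387615 ,  0.00259562,
        1.06729734, -0.07121575]), 'dq': array([ 0.00046209, -0.00369369, -0.00107104, -0.00283475, -0.00216507,
       -0.00043879,  0.0004135 ]), 'joint_efforts': array([ 2.38599059e-03, -5.84563065e+01,  1.05167795e+00, -2.59773731e+01,
        1.26257612e-02,  4.58806520e-03,  5.17982755e-06]), 'tcp_pos': array([0.25994219, 0.59516397, 0.24150138]), 'tool_rot': array([-6.42120956e-01, -3.07504998e+00,  2.42270651e-03]), 'ft_force': array([-0.21193717, -0.24044896,  0.31906526]), 'ft_torque': array([ 0.01826659,  0.03523942, -0.00920614]), 'finger_gap': 0.08556796239473059} 0.011
```

View pics/scene0.png

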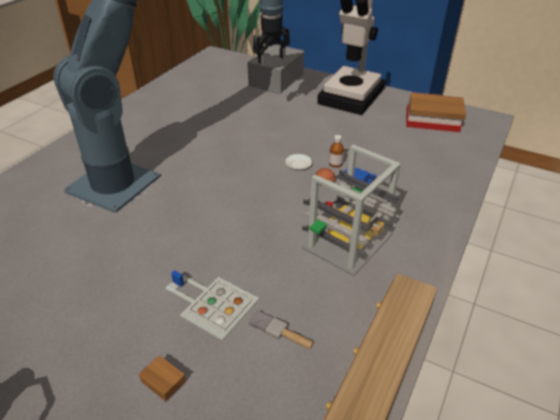

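View pics/top0.png

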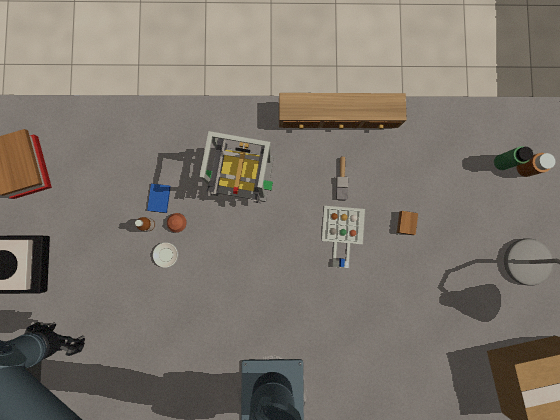

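Scene view: tray at (220,305) with the blue handle at (177,278), and the rack at (350,210) with its green flag at (318,228). Top view: tray at (343,225), handle at (342,262), rack at (237,168), green flag at (268,186). I'll zoom in next.

```bash
python3 - <<'E'
import cv2,numpy as np
s=cv2.imread("pics/scene0.png");t=cv2.imread("pics/top0.png")
def crop(im,x,y,w,h,k): return cv2.resize(im[y:y+h,x:x+w],None,fx=k,fy=k,interpolation=cv2.INTER_CUBIC)
cv2.imwrite("pics/c1.png",np.hstack([crop(t,195,125,80,80,5),crop(t,310,195,80,80,5)]))
cv2.imwrite("pics/c2.png",np.hstack([crop(s,295,140,110,130,4),crop(s,160,262,110,130,3)[:, :].copy() if 0 else cv2.resize(s[262:262+130//1,160:160+85],(340,520),interpolation=cv2.INTER_CUBIC)]))
E
```

```text
(no output)
```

View pics/c1.png

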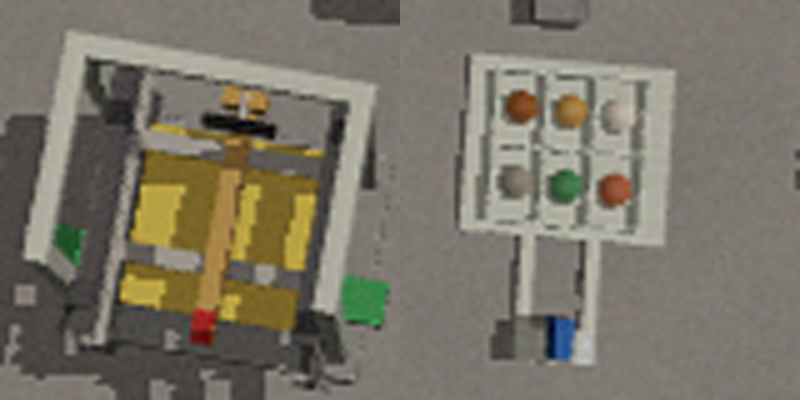

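View pics/c2.png

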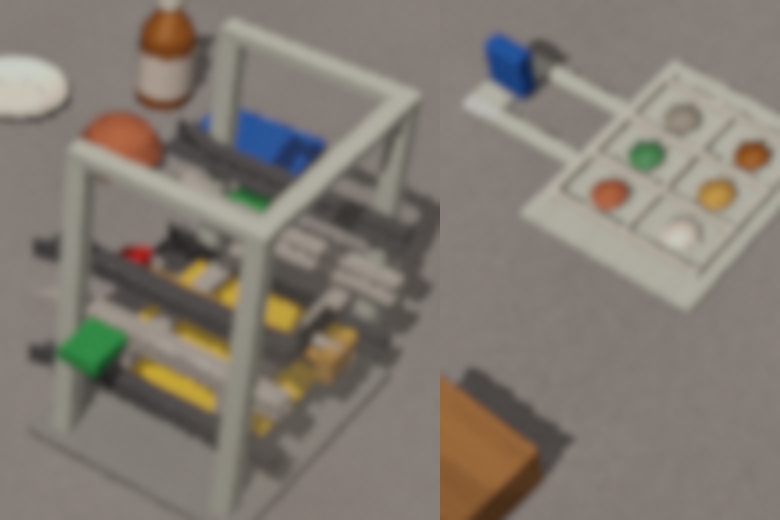

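Crops show: sheet corners in the top view at about (324,206), (365,209), (363,244) and (322,241). Rack top corners are at (209,131), (271,143) and (200,177). The red catch is at (235.6,189) in top and (329.5,204) in scene. Now I'll fit poses.

```bash
cat > h.py <<'E'
import cv2,numpy as np
from plant import arm
from scipy.optimize import least_squares
C={n:arm.camera_model(n) for n in("scene","top")}
def proj(n,X):
    m=C[n];c=np.atleast_2d(X)@m["R"].T+m["t"];return np.c_[m["fx"]*c[:,0]/c[:,2]+m["cx"],m["fy"]*c[:,1]/c[:,2]+m["cy"]]
def tri(us,ut):
    r=least_squares(lambda X:np.r_[(proj("scene",X)-us)[0],(proj("top",X)-ut)[0]],[.7,0,.1]);return r.x,np.sqrt(2*r.cost)
def pose(p,L):
    c,s=np.cos(p[2]),np.sin(p[2]);L=np.atleast_2d(L);return np.c_[p[0]+c*L[:,0]-s*L[:,1],p[1]+s*L[:,0]+c*L[:,1],L[:,2]]
E
python3 - <<'E'
from h import *
T=lambda x,y:(x/5+195-.4,y/5+125-.4)
S=lambda x,y:(x/4+295-.4,y/4+140-.4)
T2=lambda x,y:((x-400)/5+310-.4,y/5+195-.4)
S2=lambda x,y:((x-440)/4+160-.4,y/4+262-.4)
# tray
P=[("top",(65,75,4),T2(472,53)),("top",(65,-75,4),T2(676,69)),("top",(-65,-75,4),T2(664,245)),("top",(-65,75,4),T2(461,231)),
("scene",(-65,75,4),S2(675,60)),("scene",(-65,-75,4),S2(521,210)),("scene",(65,-75,2),S2(689,310))]
f=lambda p:np.concatenate([(proj(n,pose(p,np.array([l])/1e3))[0]-u) for n,l,u in P])
r=least_squares(f,[.6,-.2,0],loss="soft_l1");print("tray mid",r.x,"\n",f(r.x).reshape(-1,2).round(1))
print("grip",pose(r.x,[-.137,0,.026]))
# rack frame
P=[("top",(1,1),T(68,31)),("top",(1,-1),T(378,87)),("top",(-1,1),T(23,256)),("top",(-1,-1),T(341,316)),
("scene",(-1,-1),S(72,146)),("scene",(1,-1),S(265,238)),("scene",(1,1),S(420,95)),("scene",(-1,1),S(230,20))]
f=lambda p:np.concatenate([(proj(n,pose(p,[l[0]*p[3],l[1]*p[4],.248]))[0]-u) for n,l,u in P])
r=least_squares(f,[.75,.1,-.17,.08,.1],loss="soft_l1");print("rack",r.x,"\n",f(r.x).reshape(-1,2).round(1))
p=r.x
print("catch",tri(S(138,255),T(203,318)))
im={n:cv2.imread(f"pics/{n}0.png") for n in C}
for n in im:
    h=cv2.cvtColor(im[n],cv2.COLOR_BGR2HSV)
    for nm,lo,hi in(("green",(50,120,60),(75,255,255)),("blue",(105,150,60),(125,255,255)),("red",(0,200,110),(4,255,255))):
        k,_,st,ce=cv2.connectedComponentsWithStats(cv2.inRange(h,lo,hi))
        print(n,nm,[(ce[i].round(1).tolist(),int(st[i,4])) for i in range(1,k) if 5<st[i,4]<400])
for z in(.095,.125,.155): print(z,"mouthcatch",proj("top",pose(p,[-.062,0,z+.005])),proj("scene",pose(p,[-.062,0,z+.005])))
E
```

```text
tray mid [ 0.58595971 -0.260267   -0.08222358] 
 [[-0.3 -0.7]
 [-0.5 -0.6]
 [-0.3 -0.4]
 [-0.6 -0.9]
 [-0.9 -0.4]
 [-0.8  0.3]
 [-0.6  0.1]]
grip [[ 0.44942255 -0.24901506  0.026     ]]
rack [ 0.77383549  0.11077906 -0.17667722  0.07142619  0.09559557] 
 [[ 0.1 -0.6]
 [-0.4 -1. ]
 [ 0.2 -0.2]
 [-1.2 -1.2]
 [-1.9  0.6]
 [-0.7  0.1]
 [-0.4 -0.4]
 [-0.1 -0.4]]
catch (array([0.7040322 , 0.12418676, 0.10174026]), np.float64(0.33689465056317225))
scene green [([357.0, 188.9], 12), ([317.7, 226.5], 132)]
scene blue [([353.6, 1.5], 13), ([281.8, 37.4], 8), ([363.2, 175.2], 149), ([177.1, 277.8], 99)]
scene red [([435.2, 126.0], 112)]
top green [([208.6, 173.0], 26), ([267.6, 184.6], 69)]
top blue [([342.2, 262.3], 26)]
top red [([34.9, 141.4], 11), ([39.2, 157.7], 6), ([42.2, 167.7], 6), ([43.7, 174.0], 6), ([45.0, 180.0], 7), ([46.0, 184.7], 7), ([235.5, 188.5], 10)]
0.095 mouthcatch [[235.87630203 185.50210438]] [[331.36915422 205.32121379]]
0.125 mouthcatch [[234.99202034 184.13120705]] [[332.12494101 196.83578125]]
0.155 mouthcatch [[234.06535783 182.69460697]] [[332.90222622 188.10897981]]
```

```bash
cat >> h.py <<'E'
from scipy.spatial.transform import Rotation as Ro
def tool(yaw,tilt=0.): # tool x along heading yaw, z down, leaning back by tilt
    return Ro.from_euler("z",yaw)*Ro.from_rotvec([np.pi,0,0])*Ro.from_rotvec([0,tilt,0])
def plan(wps,step=46,ang=.14,claw=-1):
    """wps: list of (pos,Ro); print rows from the measured pose"""
    s=arm.sense();p=s["tcp_pos"];R=Ro.from_rotvec(s["tool_rot"])
    for q,Q in wps:
        q=np.array(q);w=(R.inv()*Q).as_rotvec();n=int(max(1,np.ceil(np.linalg.norm(q-p)*1e3/step),np.ceil(np.linalg.norm(w)/ang)))
        print(n,"rows")
        for i in range(n):
            Ri=R*Ro.from_rotvec(w*i/n);d=Ri.inv().apply(q-p)*1e3/n;print("[%.1f,%.1f,%.1f,%.3f,%.3f,%.3f,%g],"%(*d,*(w/n),claw),end="")
        print();p,R=q,Q
def st():
    s=arm.sense();print("t%.1f"%s["clock"],"p",(s["tcp_pos"]*1e3).round(1),"F",s["ft_force"].round(2),"T",s["ft_torque"].round(2),"gap%.4f"%s["finger_gap"],"q",s["q"].round(2),"R",(tool(0).inv()*Ro.from_rotvec(s["tool_rot"])).as_rotvec().round(4))
E
python3 - <<'E'
from h import *
for z in(.026,.045):print(proj("top",[.4494,-.249,z]),proj("scene",[.4494,-.249,z]))
print("flag",tri((317.7,226.5),(267.6,184.6)))
print(tool(0).as_rotvec(), (tool(0,.15).apply([0,0,1])))
plan([([.47,.3,.24],tool(.6)),([.45,-.249,.2],tool(-.082,.15))])
E
```

```text
[[341.41041893 261.64088837]] [[176.38919641 277.08759516]]
[[342.36202782 261.88753888]] [[175.42112704 271.97989236]]
flag (array([0.71806057, 0.01503453, 0.10668665]), np.float64(1.3772022530844588))
[3.14159265 0.         0.        ] [ 1.49438132e-01 -1.21089534e-16 -9.88771078e-01]
16 rows
[-19.4,-11.7,0.1,-0.000,0.000,0.133,-1],[-20.8,-9.0,0.1,-0.000,0.000,0.133,-1],[-21.8,-6.1,0.1,-0.000,0.000,0.133,-1],[-22.4,-3.2,0.1,-0.000,0.000,0.133,-1],[-22.6,-0.2,0.1,-0.000,0.000,0.133,-1],[-22.5,2.8,0.1,-0.000,0.000,0.133,-1],[-21.9,5.8,0.1,-0.000,0.000,0.133,-1],[-20.9,8.6,0.1,-0.000,0.000,0.133,-1],[-19.6,11.3,0.1,-0.000,0.000,0.133,-1],[-17.9,13.8,0.1,-0.000,0.000,0.133,-1],[-15.9,16.1,0.1,-0.000,0.000,0.133,-1],[-13.7,18.1,0.1,-0.000,0.000,0.133,-1],[-11.1,19.7,0.1,-0.000,0.000,0.133,-1],[-8.4,21.0,0.1,-0.000,0.000,0.133,-1],[-5.6,22.0,0.1,-0.000,0.000,0.133,-1],[-2.6,22.5,0.1,-0.000,0.000,0.133,-1],
12 rows
[-27.2,36.8,3.3,-0.004,0.012,0.057,-1],[-25.1,38.3,3.2,-0.004,0.012,0.057,-1],[-22.9,39.6,3.1,-0.004,0.012,0.057,-1],[-20.7,40.9,3.0,-0.004,0.012,0.057,-1],[-18.4,42.0,2.9,-0.004,0.012,0.057,-1],[-16.0,42.9,2.9,-0.004,0.012,0.057,-1],[-13.6,43.8,2.9,-0.004,0.012,0.057,-1],[-11.1,44.4,2.9,-0.004,0.012,0.057,-1],[-8.6,45.0,3.0,-0.004,0.012,0.057,-1],[-6.1,45.4,3.1,-0.004,0.012,0.057,-1],[-3.5,45.6,3.2,-0.004,0.012,0.057,-1],[-1.0,45.8,3.4,-0.004,0.012,0.057,-1],
```

servo_tool(
  moves=[
    [-19.5, -11.5, 0, 0, 0, 0.133, -1],
    [-21, -9, 0, 0, 0, 0.133, -1],
    [-22, -6, 0, 0, 0, 0.133, -1],
    [-22.5, -3, 0, 0, 0, 0.133, -1],
    [-22.5, 0, 0, 0, 0, 0.133, -1],
    [-22.5, 3, 0, 0, 0, 0.133, -1],
    [-22, 6, 0, 0, 0, 0.133, -1],
    [-21, 8.5, 0, 0, 0, 0.133, -1],
    [-19.5, 11.5, 0, 0, 0, 0.133, -1],
    [-18, 14, 0, 0, 0, 0.133, -1],
    [-16, 16, 0, 0, 0, 0.133, -1],
    [-14, 18, 0, 0, 0, 0.133, -1],
  ],
)

```text
clock: 1.3
tcp_pos: [0.4129, 0.3616, 0.2364]
tool_rot: [2.695, 1.611, -0.017]
ft_force: [0.3, 0.3, -0.8]
finger_gap: 0.0853
```

servo_tool(
  moves=[
    [-11, 20, 0, 0, 0, 0.133, -1],
    [-8, 21, 0, 0, 0, 0.133, -1],
    [-5, 22, 0, 0, 0, 0.133, -1],
    [-2, 22.5, 0, 0, 0, 0.133, -1],
  ],
)

```text
clock: 1.7
tcp_pos: [0.4626, 0.2818, 0.2355]
tool_rot: [3.029, 0.811, -0.02]
ft_force: [0.7, 0.0, -0.4]
finger_gap: 0.0858
```

```bash
python3 - <<'E'
from h import *
st();plan([([.45,-.249,.15],tool(-.082,.15))])
E
```

```text
t1.7 p [462.6 281.8 235.5] F [ 0.69  0.01 -0.44] T [ 0.03 -0.01  0.02] gap0.0858 q [-1.07  0.41  0.57  1.85 -0.26  0.97 -1.44] R [-0.0057 -0.0127 -0.5229]
12 rows
[-22.9,37.8,7.5,-0.003,0.013,0.050,-1],[-21.1,38.9,7.4,-0.003,0.013,0.050,-1],[-19.2,39.9,7.2,-0.003,0.013,0.050,-1],[-17.2,40.7,7.1,-0.003,0.013,0.050,-1],[-15.3,41.5,7.0,-0.003,0.013,0.050,-1],[-13.2,42.2,7.0,-0.003,0.013,0.050,-1],[-11.2,42.8,7.0,-0.003,0.013,0.050,-1],[-9.1,43.3,7.0,-0.003,0.013,0.050,-1],[-7.0,43.7,7.0,-0.003,0.013,0.050,-1],[-4.9,44.0,7.1,-0.003,0.013,0.050,-1],[-2.8,44.2,7.2,-0.003,0.013,0.050,-1],[-0.6,44.2,7.3,-0.003,0.013,0.050,-1],
```

servo_tool(
  moves=[
    [-23, 38, 7.5, -0.003, 0.013, 0.05, -1],
    [-21, 39, 7.5, -0.003, 0.013, 0.05, -1],
    [-19, 40, 7, -0.003, 0.013, 0.05, -1],
    [-17, 41, 7, -0.003, 0.013, 0.05, -1],
    [-15, 41.5, 7, -0.003, 0.013, 0.05, -1],
    [-13, 42, 7, -0.003, 0.013, 0.05, -1],
    [-11, 43, 7, -0.003, 0.013, 0.05, -1],
    [-9, 43, 7, -0.003, 0.013, 0.05, -1],
    [-7, 43.5, 7, -0.003, 0.013, 0.05, -1],
    [-5, 44, 7, -0.003, 0.013, 0.05, -1],
    [-3, 44, 7, -0.003, 0.013, 0.05, -1],
    [-0.5, 44, 7, -0.003, 0.013, 0.05, -1],
  ],
)

```text
clock: 2.9
tcp_pos: [0.4463, -0.2628, 0.146]
tool_rot: [3.127, -0.15, 0.247]
ft_force: [0.8, -0.5, 0.4]
finger_gap: 0.0851
```

```bash
python3 - <<'E'
from h import *
st();plan([([.446,-.249,.09],tool(-.082,.15)),([.4495,-.249,.05],tool(-.082,.15))],step=30,ang=.1)
E
```

```text
t2.9 p [ 446.3 -262.8  146. ] F [ 0.8  -0.51  0.42] T [0.01 0.1  0.03] gap0.0851 q [-0.03  0.46  0.64  2.1  -0.63  0.61 -0.61] R [-0.0017  0.1576  0.0958]
2 rows
[-5.2,-6.7,27.6,-0.002,-0.004,-0.007,-1],[-5.1,-6.8,27.6,-0.002,-0.004,-0.007,-1],
2 rows
[-1.3,-0.1,20.0,0.000,0.000,0.000,-1],[-1.3,-0.1,20.0,0.000,0.000,0.000,-1],
```

servo_tool(
  moves=[
    [-5, -6.5, 27, 0, -0.004, -0.007, -1],
    [-5, -6.5, 27, 0, -0.004, -0.007, -1],
    [-1.5, 0, 20, 0, 0, 0, -1],
    [-1.5, 0, 20, 0, 0, 0, -1],
    [0, 0, 0, 0, 0, 0, -1],
  ],
)

```text
clock: 3.4
tcp_pos: [0.4466, -0.2593, 0.0473]
tool_rot: [3.121, -0.152, 0.234]
ft_force: [-0.1, -0.4, 0.9]
finger_gap: 0.0857
```

```bash
python3 - <<'E'
from h import *
st();plan([([.4495,-.249,.021],tool(-.082,.15))],step=20,ang=.1)
s=arm.get_image("scene");t=arm.get_image("top");cv2.imwrite("pics/s1.png",s);cv2.imwrite("pics/t1.png",t)
cr=lambda im,x,y:cv2.resize(im[y:y+90,x:x+80],None,fx=5,fy=5,interpolation=cv2.INTER_CUBIC)
cv2.imwrite("pics/c3.png",np.hstack([cr(s,140,230),cr(t,310,205)]))
E
```

```text
t3.4 p [ 446.6 -259.3   47.3] F [-0.06 -0.36  0.87] T [ 0.05  0.2  -0.05] gap0.0857 q [ 0.13  0.63  0.42  2.13 -0.83  0.41 -0.43] R [-0.0081  0.1498  0.097 ]
2 rows
[-1.0,-5.3,13.1,0.002,0.000,-0.007,-1],[-1.0,-5.2,13.2,0.002,0.000,-0.007,-1],
```

View pics/c3.png

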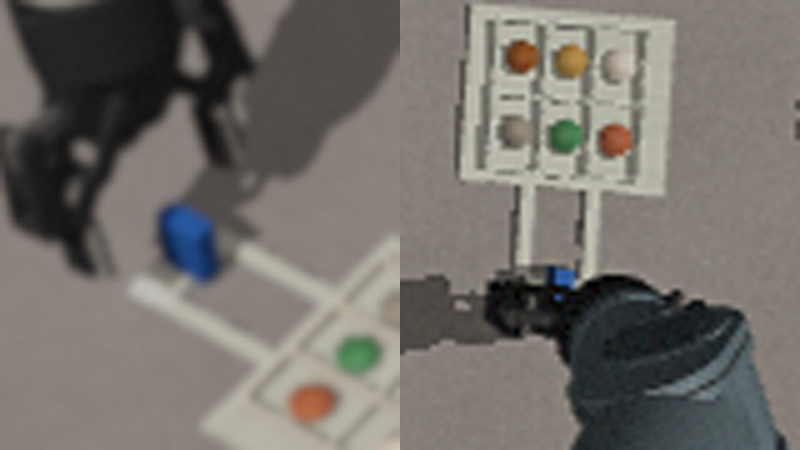

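The gripper straddles the blue block: scene shows the fingers either side of (177,278). It sits about 10 mm too far right, so I'll correct that while lowering.

servo_tool(
  moves=[
    [-1, -6, 5, 0.002, 0, -0.007, -1],
    [-1, -5, 12, 0.002, 0, -0.007, -1],
    [0, 0, 11, 0, 0, 0, -1],
    [0, 0, 0, 0, 0, 0, -1],
  ],
)

```text
clock: 3.9
tcp_pos: [0.4539, -0.2492, 0.0237]
tool_rot: [3.12, -0.125, 0.248]
ft_force: [-0.1, 1.0, -0.3]
finger_gap: 0.0853
```

```bash
python3 - <<'E'
from h import *
st();plan([([.4495,-.249,.021],tool(-.082,.15))],step=20,ang=.1)
E
```

```text
t3.9 p [ 453.9 -249.2   23.7] F [-0.13  1.01 -0.29] T [-0.02  0.19 -0.01] gap0.0853 q [ 0.17  0.66  0.35  2.13 -0.89  0.34 -0.38] R [-0.0091  0.1588  0.0797]
1 rows
[-4.8,0.2,2.0,0.002,-0.009,0.002,-1],
```

Now fix x and close.

servo_tool(
  moves=[
    [-4.5, 0, 2, 0.004, -0.009, 0.002, -1],
    [0, 0, 0, 0, 0, 0, 0],
    [0, 0, 0, 0, 0, 0, 1],
    [0, 0, 0, 0, 0, 0, 1],
    [0, 0, 0, 0, 0, 0, 1],
    [0, 0, 0, 0, 0, 0, 1],
    [0, 0, 0, 0, 0, 0, 1],
    [0, 0, 0, 0, 0, 0, 1],
  ],
  newtons=90,
)

```text
clock: 4.7
tcp_pos: [0.4501, -0.2497, 0.0226]
tool_rot: [3.125, -0.128, 0.237]
ft_force: [0.0, 0.4, -0.8]
finger_gap: 0.0128
```

```bash
python3 - <<'E'
from h import *
st()
E
```

```text
t4.7 p [ 450.1 -249.7   22.6] F [ 0.04  0.38 -0.85] T [-0.03  0.14  0.1 ] gap0.0128 q [ 0.17  0.67  0.35  2.13 -0.88  0.35 -0.38] R [-0.0054  0.1513  0.0819]
```

servo_tool(
  moves=[
    [1, 0, -8, 0, 0, 0, 1],
    [3, 0, -20, 0, 0, 0, 1],
    [3, 0, -20, 0, 0, 0, 1],
    [3, 0, -20, 0, 0, 0, 1],
    [0, 0, 0, 0, 0, 0, 1],
    [0, 0, 0, 0, 0, 0, 1],
  ],
)

```text
clock: 5.3
tcp_pos: [0.4474, -0.2483, 0.0935]
tool_rot: [3.128, -0.129, 0.229]
ft_force: [0.4, 0.2, -2.7]
finger_gap: 0.0127
```

```bash
python3 - <<'E'
from h import *
st()
s=arm.get_image("scene");t=arm.get_image("top");cv2.imwrite("pics/s2.png",s);cv2.imwrite("pics/t2.png",t)
cr=lambda im,x,y:cv2.resize(im[y:y+100,x:x+100],None,fx=4,fy=4,interpolation=cv2.INTER_CUBIC)
cv2.imwrite("pics/c4.png",np.hstack([cr(s,150,220),cr(t,305,190)]))
plan([([.425,-.03,.135],tool(-.12,.151)),([.445,.167,.135],tool(-.177,.151))],step=30,ang=.1,claw=1)
E
```

```text
t5.3 p [ 447.4 -248.3   93.5] F [ 0.37  0.19 -2.72] T [0.02 0.41 0.06] gap0.0127 q [ 0.02  0.54  0.54  2.13 -0.73  0.51 -0.53] R [-0.0025  0.1464  0.0825]
8 rows
[-4.2,-27.0,-5.8,-0.001,0.001,0.005,1],[-4.3,-27.0,-5.9,-0.001,0.001,0.005,1],[-4.5,-26.9,-5.9,-0.001,0.001,0.005,1],[-4.6,-26.9,-5.9,-0.001,0.001,0.005,1],[-4.7,-26.9,-6.0,-0.001,0.001,0.005,1],[-4.8,-26.9,-6.0,-0.001,0.001,0.005,1],[-4.9,-26.8,-6.0,-0.001,0.001,0.005,1],[-5.1,-26.8,-6.1,-0.001,0.001,0.005,1],
7 rows
[-0.5,-28.3,-0.1,-0.001,-0.000,0.008,1],[-0.8,-28.3,-0.1,-0.001,-0.000,0.008,1],[-1.0,-28.3,-0.1,-0.001,-0.000,0.008,1],[-1.2,-28.3,-0.2,-0.001,-0.000,0.008,1],[-1.4,-28.3,-0.2,-0.001,-0.000,0.008,1],[-1.7,-28.2,-0.3,-0.001,-0.000,0.008,1],[-1.9,-28.2,-0.3,-0.001,-0.000,0.008,1],
```

View pics/c4.png

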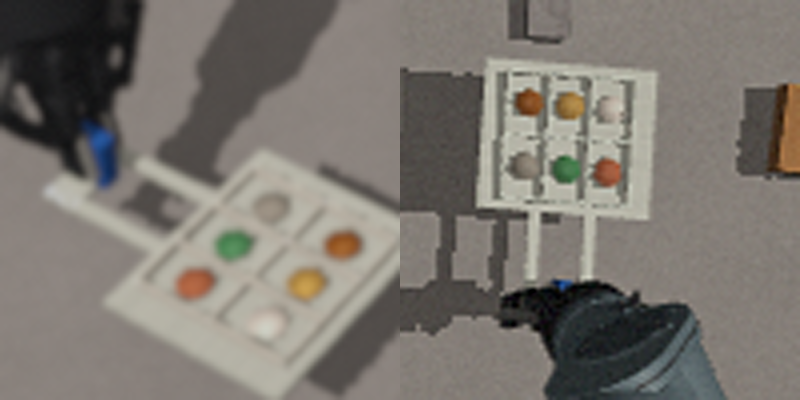

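The tray is lifted cleanly. Top corners are at (327,204.5), (369,208), (367,245) and (324,242); scene corners are at (215.5,257.5), (176,296) and (217.5,319.5). Next I'll check the level.

```bash
python3 - <<'E'
from h import *
T=lambda x,y:((x-400)/4+305-.4,y/4+190-.4)
S=lambda x,y:(x/4+150-.4,y/4+220-.4)
P=[("top",(65,75,2),T(487,58)),("top",(65,-75,2),T(657,72)),("top",(-65,-75,2),T(648,219)),("top",(-65,75,2),T(477,208)),
("scene",(-65,75,2),S(262,150)),("scene",(-65,-75,2),S(103,303)),("scene",(65,-75,0),S(270,398))]
g=lambda p,l:p[:3]+Ro.from_euler("ZYX",p[3:]).apply(np.array(l)/1e3)
f=lambda p:np.concatenate([(proj(n,g(p,l))[0]-u) for n,l,u in P])
r=least_squares(f,[.58,-.25,.07,-.08,0,0]);print(r.x.round(4),"\n",f(r.x).reshape(-1,2).round(1), "tcp->mid expected .4474+.137c", g(r.x,(-137,0,24)))
J=r.jac;print(np.sqrt(np.diag(np.linalg.inv(J.T@J)))*.5)
E
```

```text
[ 0.5816 -0.2592  0.0713 -0.0872 -0.0394  0.0126] 
 [[-0.2 -0.5]
 [ 0.  -0.3]
 [-0.5  0.1]
 [-0.6 -0.7]
 [-0.7  0. ]
 [-1.1  0.1]
 [ 0.3 -0. ]] tcp->mid expected .4474+.137c [ 0.44429734 -0.24745504  0.08990827]
[0.00064995 0.00065074 0.00131686 0.00595862 0.01805434 0.01609615]
```

servo_tool(
  moves=[
    [-4, -27, -6, -0.001, 0.001, 0.005, 1],
    [-4, -27, -6, -0.001, 0.001, 0.005, 1],
    [-4.5, -27, -6, -0.001, 0.001, 0.005, 1],
    [-4.5, -27, -6, -0.001, 0.001, 0.005, 1],
    [-4.5, -27, -6, -0.001, 0.001, 0.005, 1],
    [-5, -27, -6, -0.001, 0.001, 0.005, 1],
    [-5, -27, -6, -0.001, 0.001, 0.005, 1],
    [-5, -27, -6, -0.001, 0.001, 0.005, 1],
  ],
)

```text
clock: 6.2
tcp_pos: [0.4214, -0.0264, 0.1306]
tool_rot: [3.115, -0.212, 0.223]
ft_force: [0.2, 0.0, -2.3]
finger_gap: 0.0131
```

```bash
python3 - <<'E'
from h import *
st()
plan([([.440,.167,.132],tool(-.177,.151))],step=30,ang=.1,claw=1)
E
```

```text
t6.2 p [421.4 -26.4 130.6] F [ 0.22  0.04 -2.29] T [ 0.05  0.29 -0.06] gap0.0131 q [-0.73  0.37  0.79  2.34 -0.58  0.45 -1.19] R [-0.0118  0.1429  0.1358]
7 rows
[-1.1,-27.7,-0.4,-0.001,0.001,0.006,1],[-1.2,-27.7,-0.4,-0.001,0.001,0.006,1],[-1.4,-27.7,-0.4,-0.001,0.001,0.006,1],[-1.6,-27.7,-0.5,-0.001,0.001,0.006,1],[-1.7,-27.7,-0.5,-0.001,0.001,0.006,1],[-1.9,-27.7,-0.5,-0.001,0.001,0.006,1],[-2.0,-27.7,-0.5,-0.001,0.001,0.006,1],
```

servo_tool(
  moves=[
    [1, -28, -0.5, 0.001, 0.001, 0.006, 1],
    [0, -28, -0.5, 0.001, 0.001, 0.006, 1],
    [-1.5, -28, -0.5, 0.001, 0.001, 0.006, 1],
    [-1.5, -28, -0.5, 0, 0.001, 0.006, 1],
    [-2, -28, -0.5, 0, 0.001, 0.006, 1],
    [-2, -28, -0.5, 0, 0.001, 0.006, 1],
    [-2, -26, 0, 0, 0.001, 0.006, 1],
    [0, 0, 0, 0, 0, 0, 1],
    [0, 0, 0, 0, 0, 0, 1],
  ],
)

```text
clock: 7.1
tcp_pos: [0.4376, 0.1782, 0.127]
tool_rot: [3.111, -0.269, 0.22]
ft_force: [0.6, -0.7, -2.4]
finger_gap: 0.0126
```

```bash
python3 - <<'E'
from h import *
st()
s=arm.get_image("scene");t=arm.get_image("top");cv2.imwrite("pics/s3.png",s);cv2.imwrite("pics/t3.png",t)
cr=lambda im,x,y:cv2.resize(im[y:y+120,x:x+95],None,fx=4,fy=4,interpolation=cv2.INTER_CUBIC)
cv2.imwrite("pics/c5.png",np.hstack([cr(s,255,170)[:, :],cr(t,190,125)]))
E
```

```text
t7.1 p [437.6 178.2 127. ] F [ 0.58 -0.68 -2.39] T [-0.    0.33 -0.03] gap0.0126 q [-1.23  0.51  0.86  2.21 -0.61  0.54 -1.69] R [-0.0109  0.1405  0.172 ]
```

View pics/c5.png

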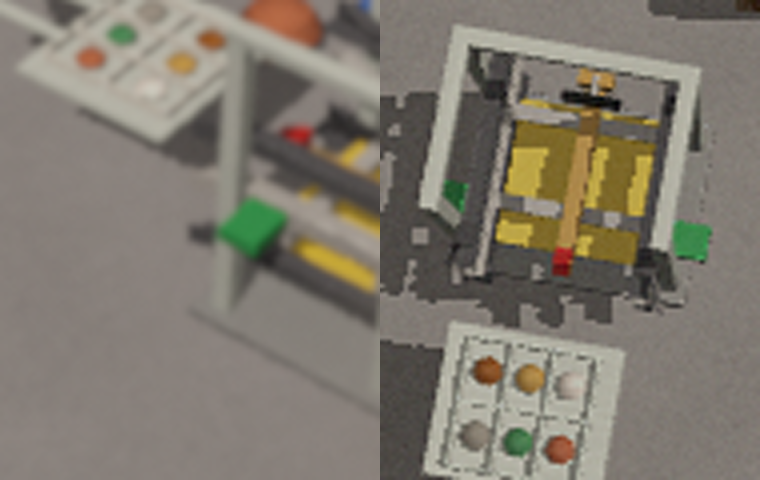

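Tray and rack now share the top view. The tray's nose centre is at (229,209) and the line of the bar and catch extends to about (232,209). So the tray is about 8–9 mm too far left, which matches the fit, and its yaw is within about 1°. I'll align it and approach the mouth.

```bash
cat >> h.py <<'E'
Rg=tool(0)*Ro.from_rotvec([-.0054,.1513,.0819])
RK=np.array([.7738,.1108]);YW=-.18
def tgt(xr,lat=0,z=.1,yaw=YW): # tray_mid in rails frame x, underside z
    e=np.array([np.cos(YW),np.sin(YW)]);n=np.array([-e[1],e[0]])
    m=RK+e*xr+n*lat;h=m-.137*np.array([np.cos(yaw),np.sin(yaw)])
    return [h[0],h[1],z+.0226],Ro.from_euler("z",yaw+.0819)*Rg
def where():
    s=arm.sense();R=Ro.from_rotvec(s["tool_rot"])*Rg.inv();v=R.as_rotvec();y=v[2]-.0819
    m=s["tcp_pos"][:2]+.137*np.array([np.cos(y),np.sin(y)])-RK;e=np.array([np.cos(YW),np.sin(YW)]);F=s["ft_force"]
    print("t%.1f xr %.1f lat %.1f z %.1f yaw %.3f tilt %s | F in %.1f left %.1f up %.1f T %s"%(s["clock"],m@e*1e3,(-m[0]*e[1]+m[1]*e[0])*1e3,s["tcp_pos"][2]*1e3-22.6,y,v[:2].round(3),F[:2]@e,-F[0]*e[1]+F[1]*e[0],F[2],s["ft_torque"].round(2)),s["q"].round(2)[[2,3,6]])
E
python3 - <<'E'
from h import *
where();plan([tgt(-.185,0,.105),tgt(-.15,0,.105)],step=18,ang=.1,claw=1)
E
```

```text
t7.2 xr -205.6 lat 6.6 z 104.6 yaw -0.173 tilt [0.002 0.01 ] | F in -0.6 left -0.8 up -1.9 T [ 0.06  0.34 -0.04] [ 0.86  2.21 -1.69]
2 rows
[10.2,2.9,1.3,-0.001,0.005,0.003,1],[10.2,2.9,1.3,-0.001,0.005,0.003,1],
2 rows
[17.3,-0.0,2.6,0.000,0.000,0.000,1],[17.3,-0.0,2.6,0.000,0.000,0.000,1],
```

servo_tool(
  moves=[
    [8, 3.5, 1.3, 0, 0.005, 0.003, 1],
    [8, 3.5, 1.3, 0, 0.005, 0.003, 1],
    [4, 0, 0.5, 0, 0, 0, 1],
    [0, 0, 0, 0, 0, 0, 1],
  ],
)

```text
clock: 7.6
tcp_pos: [0.4583, 0.1629, 0.127]
tool_rot: [3.108, -0.29, 0.236]
ft_force: [0.0, 0.4, -2.2]
finger_gap: 0.0125
```

```bash
python3 - <<'E'
from h import *
where();plan([tgt(-.15,0,.103)],step=12,ang=.1,claw=1)
E
```

```text
t7.6 xr -182.7 lat -6.0 z 104.4 yaw -0.186 tilt [ 0.002 -0.   ] | F in -0.1 left 0.4 up -2.2 T [0.11 0.41 0.  ] [ 0.84  2.19 -1.65]
3 rows
[10.7,-1.8,2.1,-0.000,-0.000,-0.002,1],[10.7,-1.8,2.1,-0.000,-0.000,-0.002,1],[10.7,-1.8,2.1,-0.000,-0.000,-0.002,1],
```

servo_tool(
  moves=[
    [5, -2, 1, 0, 0, -0.002, 1],
    [5, -1.5, 1, 0, 0, -0.002, 1],
    [0, 0, 0, 0, 0, 0, 1],
    [0, 0, 0, 0, 0, 0, 1],
  ],
)

```text
clock: 8.0
tcp_pos: [0.4702, 0.1643, 0.1265]
tool_rot: [3.108, -0.284, 0.236]
ft_force: [0.6, -0.6, -2.1]
finger_gap: 0.0127
```

```bash
python3 - <<'E'
from h import *
where()
E
```

```text
t8.0 xr -171.3 lat -2.0 z 103.9 yaw -0.182 tilt [ 0.001 -0.   ] | F in 0.7 left -0.5 up -2.1 T [ 0.07  0.39 -0.04] [ 0.83  2.16 -1.64]
```

servo_tool(
  moves=[
    [0, 0, 0, 0, 0, 0, 1],
    [0, 0, 0, 0, 0, 0, 1],
  ],
)

```text
clock: 8.2
tcp_pos: [0.4699, 0.1644, 0.1264]
tool_rot: [3.108, -0.284, 0.236]
ft_force: [-0.2, -0.5, -1.7]
finger_gap: 0.013
```

```bash
python3 - <<'E'
from h import *
where()
E
```

```text
t8.2 xr -171.6 lat -1.9 z 103.8 yaw -0.182 tilt [0.001 0.   ] | F in -0.1 left -0.5 up -1.7 T [ 0.1   0.36 -0.02] [ 0.83  2.16 -1.64]
```

servo_tool(
  moves=[
    [6, -0.9, 0.9, 0, 0, 0.001, 1],
    [6, -0.6, 0.9, 0, 0, 0, 1],
    [6, 0, 0.9, 0, 0, 0, 1],
    [0, 0, 0, 0, 0, 0, 1],
    [0, 0, 0, 0, 0, 0, 1],
  ],
)

```text
clock: 8.7
tcp_pos: [0.4899, 0.1626, 0.1265]
tool_rot: [3.108, -0.285, 0.236]
ft_force: [0.6, -0.1, -1.6]
finger_gap: 0.0127
```

```bash
python3 - <<'E'
from h import *
where()
s=arm.get_image("scene");t=arm.get_image("top");cv2.imwrite("pics/s4.png",s);cv2.imwrite("pics/t4.png",t)
cr=lambda im,x,y,w,h,k:cv2.resize(im[y:y+h,x:x+w],None,fx=k,fy=k,interpolation=cv2.INTER_CUBIC)
cv2.imwrite("pics/c6.png",np.hstack([cr(s,265,150,80,110,5),cr(t,195,155,80,110,5)]))
E
```

```text
t8.7 xr -151.6 lat -0.2 z 103.9 yaw -0.182 tilt [ 0.001 -0.   ] | F in 0.6 left -0.0 up -1.6 T [0.05 0.4  0.02] [ 0.82  2.12 -1.62]
```

View pics/c6.png

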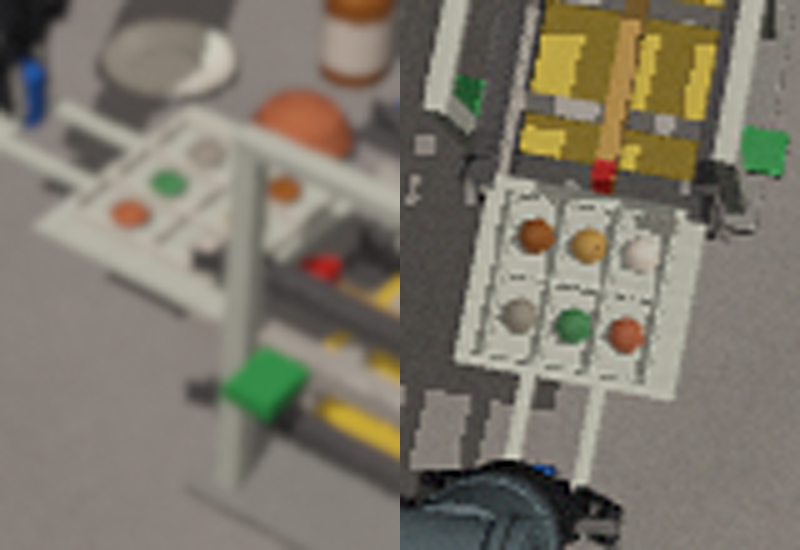

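Top view: the tray axis meets the red catch, (606,175) against (603,175) in the crop, so it's aligned to about 2 mm. I'll lower gently to feel the ledges.

servo_tool(
  moves=[
    [-0.3, 0, 2, 0, 0, 0, 1],
    [0, 0, 0, 0, 0, 0, 1],
    [0, 0, 0, 0, 0, 0, 1],
  ],
)

```text
clock: 9.1
tcp_pos: [0.4896, 0.1627, 0.1244]
tool_rot: [3.108, -0.284, 0.236]
ft_force: [-0.2, 0.7, -2.0]
finger_gap: 0.013
```

```bash
python3 - <<'E'
from h import *
where()
E
```

```text
t9.1 xr -151.9 lat -0.1 z 101.8 yaw -0.182 tilt [ 0.001 -0.001] | F in -0.3 left 0.7 up -2.0 T [-0.03  0.16  0.01] [ 0.81  2.12 -1.62]
```

servo_tool(
  moves=[
    [-0.3, 0, 2, 0, 0, 0, 1],
    [0, 0, 0, 0, 0, 0, 1],
    [0, 0, 0, 0, 0, 0, 1],
  ],
)

```text
clock: 9.4
tcp_pos: [0.4903, 0.1629, 0.1227]
tool_rot: [3.108, -0.284, 0.239]
ft_force: [-1.0, 0.6, 1.2]
finger_gap: 0.0126
```

```bash
python3 - <<'E'
from h import *
where()
E
```

```text
t9.4 xr -151.3 lat 0.2 z 100.1 yaw -0.182 tilt [ 0.002 -0.002] | F in -1.1 left 0.4 up 1.2 T [-0.22 -0.04 -0.07] [ 0.81  2.12 -1.61]
```

Contact is felt at z ≈ 101.7 mm. I'll raise about 2 mm and slide in.

servo_tool(
  moves=[
    [0.4, 0, -2.5, 0, 0.001, 0, 1],
    [5, 0, 0.7, 0, 0, 0, 1],
    [5, 0, 0.7, 0, 0, 0, 1],
    [0, 0, 0, 0, 0, 0, 1],
  ],
)

```text
clock: 9.8
tcp_pos: [0.5003, 0.1611, 0.1253]
tool_rot: [3.108, -0.283, 0.238]
ft_force: [-0.2, 0.4, -0.4]
finger_gap: 0.0126
```

```bash
python3 - <<'E'
from h import *
where()
E
```

```text
t9.8 xr -141.1 lat 0.3 z 102.7 yaw -0.182 tilt [ 0.002 -0.002] | F in -0.3 left 0.4 up -0.4 T [ 0.05  0.2  -0.  ] [ 0.81  2.1  -1.61]
```

servo_tool(
  moves=[
    [5, 0, 0.7, 0, 0, 0, 1],
    [5, 0, 0.7, 0, 0, 0, 1],
    [0, 0, 0, 0, 0, 0, 1],
  ],
)

```text
clock: 10.1
tcp_pos: [0.5112, 0.1591, 0.1254]
tool_rot: [3.108, -0.283, 0.238]
ft_force: [0.2, -0.2, -0.8]
finger_gap: 0.0125
```

```bash
python3 - <<'E'
from h import *
where()
E
```

```text
t10.1 xr -130.0 lat 0.3 z 102.8 yaw -0.182 tilt [ 0.002 -0.002] | F in 0.2 left -0.2 up -0.8 T [0.04 0.01 0.03] [ 0.8   2.07 -1.6 ]
```

servo_tool(
  moves=[
    [5, 0, 0.2, 0, 0, 0, 1],
    [5, 0, 0.6, 0, 0, 0, 1],
    [0, 0, 0, 0, 0, 0, 1],
  ],
)

```text
clock: 10.4
tcp_pos: [0.5225, 0.157, 0.1264]
tool_rot: [3.108, -0.284, 0.24]
ft_force: [0.1, 0.8, -1.3]
finger_gap: 0.0131
```

```bash
python3 - <<'E'
from h import *
where()
E
```

```text
t10.4 xr -118.5 lat 0.2 z 103.8 yaw -0.182 tilt [ 0.002 -0.003] | F in -0.1 left 0.8 up -1.3 T [0.08 0.03 0.02] [ 0.8   2.05 -1.59]
```

servo_tool(
  moves=[
    [5, 0, 0.7, 0, 0, 0, 1],
    [5, 0, 0.7, 0, 0, 0, 1],
    [0, 0, 0, 0, 0, 0, 1],
  ],
)

```text
clock: 10.7
tcp_pos: [0.5334, 0.155, 0.1265]
tool_rot: [3.108, -0.284, 0.24]
ft_force: [0.4, -0.2, -1.2]
finger_gap: 0.0128
```

```bash
python3 - <<'E'
from h import *
where()
E
```

```text
t10.7 xr -107.4 lat 0.2 z 103.9 yaw -0.182 tilt [ 0.002 -0.003] | F in 0.4 left -0.1 up -1.2 T [ 0.04 -0.01  0.01] [ 0.79  2.03 -1.58]
```

servo_tool(
  moves=[
    [8, 0, 1.5, 0, 0, 0, 1],
    [8, 0, 1.3, 0, 0, 0, 1],
    [8, 0, 1.2, 0, 0, 0, 1],
    [0, 0, 0, 0, 0, 0, 1],
  ],
)

```text
clock: 11.1
tcp_pos: [0.5597, 0.1502, 0.1262]
tool_rot: [3.108, -0.284, 0.241]
ft_force: [-0.3, -0.5, -1.0]
finger_gap: 0.013
```

```bash
python3 - <<'E'
from h import *
where()
E
```

```text
t11.1 xr -80.7 lat 0.2 z 103.6 yaw -0.182 tilt [ 0.002 -0.003] | F in -0.2 left -0.6 up -1.0 T [ 0.05 -0.02  0.07] [ 0.78  1.97 -1.56]
```

servo_tool(
  moves=[
    [8, 0, 1.1, 0, 0, 0, 1],
    [8, 0, 1.1, 0, 0, 0, 1],
    [8, 0, 1.1, 0, 0, 0, 1],
    [0, 0, 0, 0, 0, 0, 1],
  ],
)

```text
clock: 11.5
tcp_pos: [0.5858, 0.1453, 0.1266]
tool_rot: [3.108, -0.284, 0.24]
ft_force: [1.0, 0.0, -0.5]
finger_gap: 0.0125
```

```bash
python3 - <<'E'
from h import *
where()
E
```

```text
t11.5 xr -54.1 lat 0.0 z 104.0 yaw -0.182 tilt [ 0.001 -0.003] | F in 1.0 left 0.2 up -0.5 T [-0.04 -0.01  0.06] [ 0.77  1.91 -1.55]
```

servo_tool(
  moves=[
    [8, 0, 2, 0, 0.001, 0, 1],
    [8, 0, 1.8, 0, 0.001, 0, 1],
    [6, 0, 1.5, 0, 0, 0, 1],
    [0, 0, 0, 0, 0, 0, 1],
  ],
)

```text
clock: 11.9
tcp_pos: [0.6099, 0.1409, 0.1244]
tool_rot: [3.108, -0.283, 0.243]
ft_force: [0.4, 0.1, -0.9]
finger_gap: 0.0126
```

```bash
python3 - <<'E'
from h import *
where()
E
```

```text
t11.9 xr -29.7 lat 0.0 z 101.8 yaw -0.182 tilt [ 0.001 -0.005] | F in 0.3 left 0.2 up -0.9 T [0.05 0.02 0.08] [ 0.76  1.85 -1.54]
```

servo_tool(
  moves=[
    [3, 0, 0.7, 0, 0, 0, 1],
    [3, 0, 0.7, 0, 0, 0, 1],
    [0, 0, 0, 0, 0, 0, 1],
  ],
)

```text
clock: 12.2
tcp_pos: [0.6163, 0.1396, 0.1241]
tool_rot: [3.108, -0.284, 0.243]
ft_force: [0.3, 0.0, 0.5]
finger_gap: 0.0123
```

```bash
python3 - <<'E'
from h import *
where()
E
```

```text
t12.2 xr -23.1 lat -0.1 z 101.5 yaw -0.182 tilt [ 0.001 -0.005] | F in 0.3 left 0.1 up 0.5 T [ 0.01  0.02 -0.04] [ 0.76  1.83 -1.53]
```

servo_tool(
  moves=[
    [2.5, 0, 0.2, 0, -0.002, 0, 1],
    [2.5, 0, 0.2, 0, -0.002, 0, 1],
    [0, 0, 0, 0, 0, 0, 1],
  ],
)

```text
clock: 12.5
tcp_pos: [0.6213, 0.1387, 0.1245]
tool_rot: [3.109, -0.284, 0.236]
ft_force: [-0.6, 0.6, 0.7]
finger_gap: 0.0129
```

```bash
python3 - <<'E'
from h import *
where()
E
```

```text
t12.5 xr -18.0 lat -0.0 z 101.9 yaw -0.182 tilt [0.002 0.   ] | F in -0.7 left 0.5 up 0.7 T [-0.02  0.12 -0.02] [ 0.76  1.82 -1.53]
```

servo_tool(
  moves=[
    [2.5, 0, 0.4, 0, 0, 0, 1],
    [2.5, 0, 0.4, 0, 0, 0, 1],
    [0, 0, 0, 0, 0, 0, 1],
  ],
)

```text
clock: 12.8
tcp_pos: [0.6267, 0.1378, 0.1245]
tool_rot: [3.109, -0.283, 0.235]
ft_force: [0.2, 0.1, -0.3]
finger_gap: 0.0125
```

```bash
python3 - <<'E'
from h import *
where()
E
```

```text
t12.8 xr -12.6 lat 0.1 z 101.9 yaw -0.181 tilt [0.002 0.   ] | F in 0.2 left 0.1 up -0.3 T [-0.05  0.13  0.02] [ 0.75  1.8  -1.53]
```

Level, with no axial force yet. Moving in smaller steps now.

servo_tool(
  moves=[
    [2, 0, 0.3, 0, 0, 0, 1],
    [0, 0, 0, 0, 0, 0, 1],
  ],
)

```text
clock: 13.0
tcp_pos: [0.6289, 0.1374, 0.1245]
tool_rot: [3.109, -0.283, 0.236]
ft_force: [1.0, -0.1, -0.3]
finger_gap: 0.013
```

```bash
python3 - <<'E'
from h import *
where()
E
```

```text
t13.0 xr -10.3 lat 0.1 z 101.9 yaw -0.181 tilt [0.002 0.   ] | F in 1.0 left 0.0 up -0.3 T [-0.11  0.02 -0.  ] [ 0.75  1.8  -1.53]
```

servo_tool(
  moves=[
    [2, 0, 0.3, 0, 0, 0, 1],
    [0, 0, 0, 0, 0, 0, 1],
  ],
)

```text
clock: 13.2
tcp_pos: [0.6311, 0.137, 0.1245]
tool_rot: [3.109, -0.283, 0.236]
ft_force: [0.6, -0.4, 0.1]
finger_gap: 0.0128
```

```bash
python3 - <<'E'
from h import *
where()
E
```

```text
t13.2 xr -8.1 lat 0.1 z 101.9 yaw -0.181 tilt [ 0.002 -0.   ] | F in 0.7 left -0.2 up 0.1 T [-0.02  0.04  0.03] [ 0.75  1.79 -1.53]
```

servo_tool(
  moves=[
    [1.5, 0, 0.2, 0, 0, 0, 1],
    [0, 0, 0, 0, 0, 0, 1],
  ],
)

```text
clock: 13.4
tcp_pos: [0.6327, 0.1367, 0.1245]
tool_rot: [3.109, -0.283, 0.235]
ft_force: [0.4, -1.0, 0.6]
finger_gap: 0.0126
```

```bash
python3 - <<'E'
from h import *
where()
E
```

```text
t13.4 xr -6.5 lat -0.0 z 101.9 yaw -0.182 tilt [0.002 0.   ] | F in 0.6 left -1.0 up 0.6 T [-0.04  0.09  0.02] [ 0.75  1.79 -1.53]
```

servo_tool(
  moves=[
    [1.5, 0, 0.2, 0, 0, 0, 1],
    [0, 0, 0, 0, 0, 0, 1],
  ],
)

```text
clock: 13.6
tcp_pos: [0.6343, 0.1365, 0.1245]
tool_rot: [3.109, -0.283, 0.235]
ft_force: [0.2, -1.1, -0.1]
finger_gap: 0.0128
```

servo_tool(
  moves=[
    [1.5, 0, 0.2, 0, 0, 0, 1],
    [0, 0, 0, 0, 0, 0, 1],
  ],
)

```text
clock: 13.8
tcp_pos: [0.6359, 0.1361, 0.1245]
tool_rot: [3.109, -0.283, 0.236]
ft_force: [0.3, 0.6, -0.1]
finger_gap: 0.0126
```

servo_tool(
  moves=[
    [1.5, 0, 0.2, 0, 0, 0, 1],
    [0, 0, 0, 0, 0, 0, 1],
  ],
)

```text
clock: 14.0
tcp_pos: [0.6367, 0.136, 0.1243]
tool_rot: [3.109, -0.283, 0.233]
ft_force: [-0.8, 0.5, 1.6]
finger_gap: 0.0121
```

servo_tool(
  moves=[
    [1, 0, 0.1, 0, 0, 0, 1],
    [0, 0, 0, 0, 0, 0, 1],
  ],
)

```text
clock: 14.2
tcp_pos: [0.6371, 0.1359, 0.1244]
tool_rot: [3.109, -0.283, 0.231]
ft_force: [-1.5, 1.3, 1.6]
finger_gap: 0.0125
```

```bash
python3 - <<'E'
from h import *
where()
E
```

```text
t14.2 xr -2.0 lat 0.0 z 101.8 yaw -0.181 tilt [0.002 0.003] | F in -1.7 left 1.0 up 1.6 T [-0.11  0.22  0.02] [ 0.75  1.78 -1.53]
```

servo_tool(
  moves=[
    [1, 0, 0.1, 0, 0, 0, 1],
    [0, 0, 0, 0, 0, 0, 1],
  ],
)

```text
clock: 14.4
tcp_pos: [0.6375, 0.1358, 0.1244]
tool_rot: [3.11, -0.282, 0.228]
ft_force: [-1.9, -0.4, 2.6]
finger_gap: 0.0129
```

```bash
python3 - <<'E'
from h import *
where()
E
```

```text
t14.4 xr -1.6 lat 0.1 z 101.8 yaw -0.181 tilt [0.002 0.005] | F in -1.8 left -0.7 up 2.6 T [-0.19  0.22  0.05] [ 0.75  1.77 -1.53]
```

servo_tool(
  moves=[
    [2, 0, -0.2, 0, 0.004, 0, 1],
    [2, 0, 0.1, 0, 0.002, 0, 1],
  ],
)

```text
clock: 14.6
tcp_pos: [0.6387, 0.1356, 0.1242]
tool_rot: [3.11, -0.282, 0.228]
ft_force: [-12.8, 1.8, 10.7]
finger_gap: 0.0127
```

```bash
python3 - <<'E'
from h import *
where()
E
```

```text
t14.6 xr -0.4 lat 0.2 z 101.6 yaw -0.180 tilt [0.002 0.005] | F in -12.9 left -0.5 up 10.7 T [-0.02  1.94 -0.1 ] [ 0.75  1.77 -1.53]
```

servo_tool(
  moves=[
    [2.5, 0, 0.1, 0, 0.003, 0, 1],
    [2.5, 0, 0.2, 0, 0.002, 0, 1],
  ],
)

```text
clock: 14.8
tcp_pos: [0.6399, 0.1354, 0.1243]
tool_rot: [3.111, -0.281, 0.223]
ft_force: [-12.5, 2.2, 10.4]
finger_gap: 0.0129
```

```bash
python3 - <<'E'
from h import *
where()
E
```

```text
t14.8 xr 0.8 lat 0.3 z 101.7 yaw -0.180 tilt [0.003 0.008] | F in -12.7 left -0.1 up 10.4 T [-0.11  1.79 -0.11] [ 0.75  1.76 -1.53]
```

servo_tool(
  moves=[
    [0.8, 0, -1, 0, 0.004, 0, 1],
    [1.2, 0, -0.6, 0, 0.004, 0, 1],
  ],
)

```text
clock: 15.0
tcp_pos: [0.6403, 0.1351, 0.1253]
tool_rot: [3.109, -0.281, 0.231]
ft_force: [-4.3, 0.4, -0.9]
finger_gap: 0.0127
```

```bash
python3 - <<'E'
from h import *
where()
E
```

```text
t15.0 xr 1.3 lat 0.0 z 102.7 yaw -0.180 tilt [0.002 0.003] | F in -4.3 left -0.3 up -0.9 T [ 0.08  1.27 -0.03] [ 0.75  1.77 -1.53]
```

servo_tool(
  moves=[
    [1.5, 0, 0.1, 0, 0.003, 0, 1],
    [1.5, 0, 0.1, 0, 0.002, 0, 1],
  ],
)

```text
clock: 15.2
tcp_pos: [0.6403, 0.1351, 0.1242]
tool_rot: [3.109, -0.28, 0.228]
ft_force: [-13.4, 0.7, 12.1]
finger_gap: 0.0125
```

```bash
python3 - <<'E'
from h import *
where()
E
```

```text
t15.2 xr 1.3 lat 0.0 z 101.6 yaw -0.180 tilt [0.002 0.005] | F in -13.3 left -1.7 up 12.1 T [-0.05  1.87 -0.09] [ 0.75  1.77 -1.53]
```

servo_tool(
  moves=[
    [1.5, 0, 0, 0, 0.003, 0, 1],
    [1.5, 0, 0, 0, 0.002, 0, 1],
  ],
)

```text
clock: 15.4
tcp_pos: [0.6402, 0.1351, 0.1243]
tool_rot: [3.11, -0.28, 0.226]
ft_force: [-11.3, 1.4, 7.3]
finger_gap: 0.0125
```

```bash
python3 - <<'E'
from h import *
where()
E
```

```text
t15.4 xr 1.2 lat 0.1 z 101.7 yaw -0.179 tilt [0.002 0.006] | F in -11.4 left -0.7 up 7.3 T [-0.11  1.62 -0.09] [ 0.75  1.76 -1.53]
```

servo_tool(
  moves=[
    [1.5, 0, -1, 0, 0.003, 0, 1],
    [1.8, 0, -0.5, 0, 0.003, 0, 1],
    [1.8, 0, -0.5, 0, 0.003, 0, 1],
  ],
)

```text
clock: 15.7
tcp_pos: [0.6406, 0.1349, 0.1249]
tool_rot: [3.109, -0.279, 0.225]
ft_force: [-6.6, 0.2, 1.9]
finger_gap: 0.0125
```

```bash
python3 - <<'E'
from h import *
where()
E
```

```text
t15.7 xr 1.6 lat 0.0 z 102.3 yaw -0.179 tilt [0.001 0.007] | F in -6.5 left -1.0 up 1.9 T [ 0.06  1.28 -0.06] [ 0.75  1.76 -1.53]
```

servo_tool(
  moves=[
    [2.2, 0, -0.6, 0, 0.003, 0, 1],
    [2.2, 0, -0.6, 0, 0.003, 0, 1],
  ],
)

```text
clock: 15.9
tcp_pos: [0.6412, 0.1347, 0.1248]
tool_rot: [3.109, -0.278, 0.222]
ft_force: [-8.2, 0.9, 1.8]
finger_gap: 0.0123
```

```bash
python3 - <<'E'
from h import *
where()
E
```

```text
t15.9 xr 2.3 lat -0.0 z 102.2 yaw -0.178 tilt [0.001 0.009] | F in -8.2 left -0.6 up 1.8 T [ 0.07  1.37 -0.09] [ 0.75  1.76 -1.53]
```

servo_tool(
  moves=[
    [2.5, 0, -0.6, 0, 0.003, 0, 1],
    [2.5, 0, -0.6, 0, 0.003, 0, 1],
  ],
)

```text
clock: 16.1
tcp_pos: [0.6421, 0.1345, 0.1248]
tool_rot: [3.109, -0.278, 0.218]
ft_force: [-9.8, 1.7, 3.2]
finger_gap: 0.0128
```

```bash
python3 - <<'E'
from h import *
where()
s=arm.get_image("scene");t=arm.get_image("top");cv2.imwrite("pics/s5.png",s);cv2.imwrite("pics/t5.png",t)
cr=lambda im,x,y,w,h,k:cv2.resize(im[y:y+h,x:x+w],None,fx=k,fy=k,interpolation=cv2.INTER_CUBIC)
cv2.imwrite("pics/c7.png",np.hstack([cr(s,290,160,80,100,5),cr(t,195,130,80,100,5)]))
E
```

```text
t16.1 xr 3.2 lat 0.0 z 102.2 yaw -0.178 tilt [0.001 0.011] | F in -10.0 left -0.1 up 3.2 T [ 0.16  1.47 -0.03] [ 0.75  1.76 -1.53]
```

View pics/c7.png

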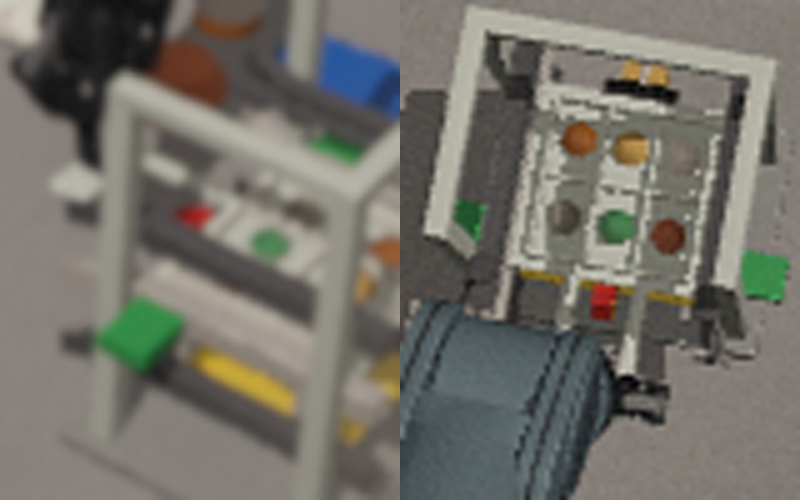

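The red catch stands clear behind the sheet's rear edge. Top crop shows it at (603,300) with the edge at about 285, and in the scene view it's at its original raised pixel height (329,203). I'll relax and do a gentle pull test.

servo_tool(
  moves=[
    [0, 0, 0, 0, 0.005, 0, 1],
    [-1, 0, 0, 0, 0.004, 0, 1],
    [-1, 0, 0, 0, 0.002, 0, 1],
    [0, 0, 0, 0, 0, 0, 1],
  ],
)

```text
clock: 16.6
tcp_pos: [0.6401, 0.1349, 0.1243]
tool_rot: [3.107, -0.278, 0.236]
ft_force: [-2.9, 0.3, 0.9]
finger_gap: 0.0127
```

```bash
python3 - <<'E'
from h import *
where()
E
```

```text
t16.6 xr 1.1 lat -0.1 z 101.7 yaw -0.178 tilt [-0.001 -0.   ] | F in -3.0 left -0.2 up 0.9 T [0.06 0.79 0.03] [ 0.75  1.77 -1.53]
```

servo_tool(
  moves=[
    [-1, 0, 0, 0, 0, 0, 1],
    [-1, 0, 0, 0, 0, 0, 1],
  ],
)

```text
clock: 16.8
tcp_pos: [0.64, 0.1348, 0.1244]
tool_rot: [3.106, -0.278, 0.243]
ft_force: [4.5, -0.5, -3.8]
finger_gap: 0.0124
```

```bash
python3 - <<'E'
from h import *
where()
E
```

```text
t16.8 xr 1.0 lat -0.1 z 101.8 yaw -0.179 tilt [-0.002 -0.005] | F in 4.6 left 0.3 up -3.8 T [-0.02 -0.18  0.05] [ 0.75  1.77 -1.53]
```

The pull at 4.6 N is held with no motion, so the tray is caught. Relax, release and withdraw.

servo_tool(
  moves=[
    [0.3, 0, 0, 0, 0.003, 0, 1],
    [0, 0, 0, 0, 0, 0, 0.6],
    [0, 0, 0, 0, 0, 0, 0],
    [0, 0, 0, 0, 0, 0, -0.5],
    [0, 0, 0, 0, 0, 0, -1],
    [0, 0, 0, 0, 0, 0, -1],
    [0, 0, 0, 0, 0, 0, -1],
  ],
)

```text
clock: 17.5
tcp_pos: [0.6411, 0.135, 0.1251]
tool_rot: [3.105, -0.278, 0.25]
ft_force: [-0.3, 0.1, 1.0]
finger_gap: 0.0852
```

servo_tool(
  moves=[
    [0, 0, -5, 0, 0, 0, -1],
    [0, 0, -15, 0, 0, 0, -1],
    [-2, 0, -25, 0, 0, 0, -1],
    [-10, 0, -30, 0, 0, 0, -1],
    [-20, 0, -30, 0, 0, 0, -1],
    [-35, 0, -15, 0, 0, 0, -1],
    [-40, 0, -6, 0, 0, 0, -1],
    [-30, 0, -5, 0, 0, 0, -1],
    [0, 0, 0, 0, 0, 0, -1],
  ],
)

```text
clock: 18.4
tcp_pos: [0.4832, 0.1623, 0.2425]
tool_rot: [3.111, -0.285, 0.253]
ft_force: [0.6, -0.2, 0.7]
finger_gap: 0.0853
```

```bash
python3 - <<'E'
from h import *
st()
s=arm.get_image("scene");t=arm.get_image("top");cv2.imwrite("pics/s6.png",s);cv2.imwrite("pics/t6.png",t)
cr=lambda im,x,y,w,h,k:cv2.resize(im[y:y+h,x:x+w],None,fx=k,fy=k,interpolation=cv2.INTER_CUBIC)
cv2.imwrite("pics/c8.png",np.hstack([cr(s,270,140,100,120,4),cr(t,185,130,95,120,4)]))
d=cv2.absdiff(t,cv2.imread("pics/top0.png")).max(2)
for n,x,y in(("bottle",143,224),("rock",176,222),("dish",165,255),("box",408,223),("book",158,198),("brush",342,178)):print(n,d[y-10:y+10,x-10:x+10].mean().round(1))
E
```

```text
t18.4 p [483.2 162.3 242.5] F [ 0.6  -0.17  0.66] T [0.06 0.14 0.04] gap0.0853 q [-1.34  0.37  1.08  2.06 -0.37  0.78 -1.82] R [-0.0078  0.1619  0.1824]
bottle 5.1
rock 5.2
dish 30.2
box 5.1
book 5.6
brush 4.8
```

View pics/c8.png

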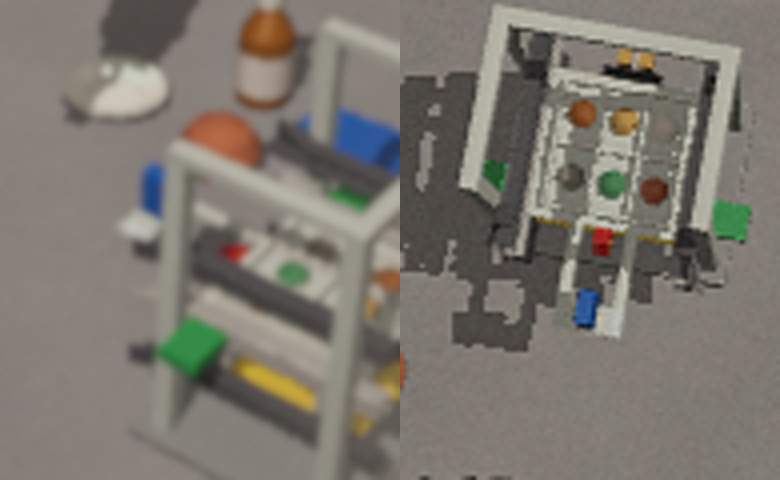

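The tray sits in the marked rails, handle outwards, with the red catch up behind it: top crop (602,240), sheet edge at about 220. The dish shows a pixel difference because the arm's shadow falls on it. Handing in.

```bash
python3 -c "
from plant import arm
print(arm.job_done())"
```

```text
the job is handed in; nothing more can be done
None
```

The tray is on the green-flagged rails with the handle outwards, and the red catch is up behind the sheet. I released it and withdrew clear before handing in, at about 18.5 s.

**How it went in:**
- I felt the ledges at about 102 mm and slid the tray in nearly force-free to the buffer.
- I then pushed it in by about 6 mm, short of the 9 mm hard end.

**Last checks:**
- **Catch:** a gentle pull of about 4.6 N was held with no motion. The final pictures show the catch standing behind the sheet's rear edge.
- **Bystanders:** the bottle, rock, box, notebook and brush showed no change in the top view. The dish patch did differ; in the scene picture the arm's shadow lies across it, and I did not check further.
- **Level:** the tray stayed within about 0.01 rad of level, going slightly nose-down while pushing.

**Less clean:**
- **Push force:** while pushing, the arm dipped and pressed on the ledges with up to about 12 N, alongside 13 N inwards. That is about 18 N in total against the 22 N limit, read only between moves, so I lifted slightly to ease it.
- **Level by camera:** an early camera fit of the level was too noisy to use, so I relied on the tool orientation instead.

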